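# Hang up the trug and hold the toy chest open

## Task

A small wooden trug is standing on the lid of the toy chest: hang it by its handle bar on the hook of the stand beside the chest and let go, so that it hangs freely from the hook. Then raise the chest lid by its pull and finish while still holding it, steady, open at 50 degrees from closed; let go, it falls shut, so keep hold and do not let it slam. Leave the loose shapes lying around where they are.

Things in the scene. Friction and masses are not known exactly. Their poses are not given: they have to be found in the camera images.
- chest: Oak toy chest, open-topped box 170 (x) x 200 (y) x 90 mm high, fixed to the shelf; origin at the centre of its underside, its front (-x) faces roughly towards the robot. The closed lid lies flat on it and covers it exactly, 12 mm thick, top at 102 mm.
- lid (a joint): Angle of the chest lid in rad: 0 closed, growing as its front edge rises, stop at 1.4. Hinge along the chest's far (+x) top edge. Lid about 0.4 kg, no catch or spring: it falls shut from any angle when let go.
- lid_pull (a point): Middle of the lid's pull: a round ash dowel 14 mm thick, parallel to the hinge, held by two 12 mm side arms so that it stands 45 mm ahead of the lid's front edge, in the lid's plane, with a free opening 45 mm deep (dowel centre to lid edge) and 100 mm long behind it. 96 mm above the shelf when the lid is closed; 215 mm from the hinge line. Its axes turn with the lid; y along the dowel.
- lid_hinge (a point): Centre of the lid at its hinge edge, mid thickness, 96 mm above the shelf. The lid turns about the line along the chest's y that passes 6 mm below this point (90 mm above the shelf).
- trug: Loose plywood trug (carrying tray), 80 (x) x 130 (y) x 45 mm high, about 0.2 kg, standing on the chest lid at the start; origin at the centre of its underside. Two end boards (28 mm wide, 6 mm thick, at y = -62 and +62 mm) rise to a straight ash handle bar of rectangular section, 12 mm wide (x) x 14 mm high and 130 mm long along y, centred 130 mm above the underside; 78 mm of free height between the tray's rim and the bar.
- trug_bar (a point): Middle of the trug's handle bar, on its axis; axes as the trug.
- hook: Hook stand fixed to the shelf: ash base 150 (x) x 140 x 16 mm, a 24 mm square post at x = +67 mm, 191 mm high, and a steel hook arm 10 mm thick that points to -x (roughly towards the robot) along y = 0. Its lowest point is at x = 0, arm axis 165 mm above the shelf; its upturned tip ends at x = -42 mm, top at 190 mm above the shelf. Origin on the shelf below the seat.
- hook_seat (a point): Where the middle of the trug's bar axis lies when properly hung: in the dip of the hook arm, 177 mm above the shelf; the bar then runs along the stand's y.
- star: Loose purple eight-pointed star tile, about 78 mm across, 12 mm thick; to be left alone. Origin at the centre of its underside.
- cross: Loose natural ash cross block, 75 x 75 x 25 mm; to be left alone. Origin at the centre of its underside.
- disc: Loose teal disc, 70 mm across, 14 mm thick; to be left alone. Origin at the centre of its underside.
There are look-alikes about, which are no part of the job. Leave any green look-alike of the hook alone.

How it is judged:
On the way, in this order (a step that is already met when the one before it is completed fails the run):
1. the trug hangs freely by its bar on the hook, let go (distance between trug_bar and hook_seat below 0.035 m and height (world z) of trug above 0.03 m and angle between trug's own z axis and vertical below 0.35 rad and contact force between trug and hook above 0.8 N and contact force between trug and the fingers below 0.1 N and contact force between trug and the arm below 0.1 N and contact force between trug and chest below 0.1 N), for 0.3 s.
2. the lid has been raised to about 50 degrees (value of joint lid between 0.753 and 0.993 rad), for 0.2 s.
At the end, for the whole second after the job is handed in: The trug hangs let go on the hook: mid-bar within 35 mm of the seat, within 20 degrees of upright, bottom over 30 mm above the shelf, clear of the chest. The robot still holds the lid, steady, at 50 degrees, 7 either way. The star, cross and disc are within 20 mm of where they lay (all of step 1 and all of step 2 and velocity of joint lid between -0.08 and 0.08 rad/s and contact force between any of the fingers, the arm and chest above 0.3 N and distance of each of star, cross, disc from where it was at the start of the episode below 0.02 m); the arm keeps its last pose, push and grip.
It fails at once if the lid drops or is slammed (closing faster than 2 rad/s) (velocity of joint lid below -2 rad/s).
It fails at once if the star is pushed away (distance of star from where it was at the start of the episode above 0.03 m).
It fails at once if the cross is pushed away (distance of cross from where it was at the start of the episode above 0.03 m).
It fails at once if the disc is pushed away (distance of disc from where it was at the start of the episode above 0.03 m).
It also fails if it takes over 58 s, if anything falls off the work surface, if the arm or the gripper's body presses on something with over 40 N, if the wrist force passes 120 N, or if a joint passes its speed limit or range.

## Robot

A 6-joint arm with a two-finger parallel gripper is mounted at the origin on the work surface. World frame = base frame: x ahead of the robot, y to its left, z up, the work surface at z = 0. Lengths are in m, angles in rad, forces in N, time in s.
With the tool pointing down it reaches from about 0.35 to 0.775 m from the base axis. Payload 5.5 kg.
Tool frame: the origin (TCP) lies midway between the tips of the shut fingers; the grasp point (between the pads) lies 19 mm behind it (env.grip_point_offset is the distance from the TCP to the grasp point, in m); z points along the fingers, y is the line along which they close (so a half turn about z gives the same grasp; the last joint's range is limited). The gripper opens to 85 mm and grips with 20 to 120 N. Pads are 22 mm wide; open, the fingers measure 114 mm over their backs; the gripper's body (76 mm by 85 mm) begins 54 mm behind the grasp point. The pads swing forward as they close: fully open they stand 13 mm farther back than shut.
Start: joints at [-1.274, 0.313, 0.046, 1.304, 0, 1.431], TCP at [0.243, -0.521, 0.202] pointing down, gripper open.
Joint ranges: [-2.76, 2.76], [-0.86, 1.69], [-1.03, 1.26], [-2.2, 2.34], [-1.47, 1.5], [-3.14, 3.14]. Speed limits (rad/s): [2.57, 2.57, 3.14, 3.14, 3.14, 3.14].

## Interface

Orientations are given as a unit quaternion [w, x, y, z].
In Python, from bench import telemetry, get_image, workorder, spotter, env gives the robot as it stands. The module is installed in compiled form; this text tells all that it offers.
- The arm moves only by the shell command python3 -m crank 'ROWS' [OPENING]. ROWS is JSON, a list of rows, each an object with "translation": the shift along the tool's x, y, z normalised to -1 to 1, where 1 is 250 mm, a list of three; "dr": the turn, a rotation vector about the tool's x, y, z normalised to -1 to 1, where 1 is 360 degrees, a list of three. In form: [{"translation": [tx, ty, tz], "dr": [wx, wy, wz]}, ...]. A call has exactly 8 rows; each row shifts and turns the commanded pose from where the row before left it, along the tool's axes as they then stand; what a row does not reach is not made up. A row lasts 1/12 s, in which the tool goes at most 41.7 mm and 7.16 degrees, less where a joint would pass 70% of its speed; a pose out of reach is approached as far as the arm can. A call with a number of a shift or a turn outside -1 to 1 is refused whole. A call with a gripper value outside its range is refused whole. OPENING is the gripper's target within -1 to 1 (shut at 1, half-way at 0, fully open at -1), set as the call begins (- or left out, the last holds). The fingers move at their own pace and stop on an object; the grip force is fixed at half the most. Time passes only in rows, so rows that do not move let the fingers close, or fill a call up. It gives the time, the measured TCP pose, the force, the opening and the grip force at its end, in the units of the state.
- telemetry.get_obs(): the state, without advancing time (a new reading comes with each control period).
- get_image(name): name is "side" or "top" or "wrist"; returns a dict with "img" (480x640x3 uint8, red, green, blue), "range_z" (480x640 float32, m along the optical axis (not along the pixel's ray), 0 where there is no reading), "camera_matrix" (3x3 intrinsics, pixels), "k1" (the pictures are not rectified: a ray, as slopes to the right and down, at radius r is drawn at 1 + k1 r^2 times it, then the intrinsics apply), "pose" (4x4, takes a point from camera to world coordinates). Camera axes: x right, y down, z forward; pixel columns grow to the right and rows downward; lengths in m; the calibration is good to about 2 mm. A picture is of the moment at which its call begins.
- workorder.sign_off(): hands the job in; it is judged then, once.
Trained networks look in a picture, given as the dict that the camera call returned (one of the last four; its "shot" number tells which), for a name from the list of things; names that differ only in an ending like _2 or _b are one class to them, and where a whole thing is asked for, a point or a joint stands for the part that bears it (a point fixed in the world has none). Each returns a list of dicts, best first, with "conf" (0 to 1); they miss things now and then, are a little off and sometimes report something else, mostly with a low value. They report only what shows in the picture. A call takes as long as a camera call. They do not tell look-alikes from the thing itself.
- spotter.look_for(thing, picture): "rect" ([left, top, right, bottom] in pixels, round what is visible of it).
The state is a dict: "t": time; "q": joint angles; "qvel": joint speeds; "effort": joint torques, N m; "ee_pos": TCP position; "orientation": TCP orientation; "force": force on the tool from outside, world axes, zero at the start; "moment": the same for the moment, N m; "width": finger opening in m; "finger_force": force on a finger pad.
Only numpy, scipy, OpenCV 4.12 (cv2) and the standard library are available. Lean on these libraries where they do the work, as an engineer would, in place of code of your own. Each camera call takes 0.05 s, during which the arm holds its last target. There are 200 camera calls.

## Working session

There is one attempt and no reset: what is moved stays moved. The work goes in short steps, Python scripts to look and compute and a shell command to move; the robot and the scene stay as the last step left them, time stands still between calls to the robot, and variables do not carry over. Pictures are saved under pics/ and viewed, at most 11 in all, crops included, and the job is handed in when it is done.

```bash
mkdir -p pics
cat > h.py <<'E'
import numpy as np, cv2
from bench import telemetry, get_image, spotter, env
def cloud(p):
    K=p["camera_matrix"];k1=p["k1"];h,w=p["range_z"].shape
    u,v=np.meshgrid(np.arange(w),np.arange(h))
    d=np.stack([(u-K[0,2])/K[0,0],(v-K[1,2])/K[1,1]],-1)
    s=d.copy()
    for _ in range(8): s=d/(1+k1*(s**2).sum(-1,keepdims=True))
    z=p["range_z"][...,None]
    P=np.concatenate([s*z,z],-1)@p["pose"][:3,:3].T+p["pose"][:3,3]
    P[p["range_z"]<=0]=np.nan
    return P
def save(p,n,crop=None,sc=1):
    im=p["img"][...,::-1]
    if crop: l,t,r,b=crop; im=im[t:b,l:r]
    cv2.imwrite("pics/"+n,cv2.resize(im,None,fx=sc,fy=sc))
E
python3 - <<'E'
from h import *
print({k:np.round(v,3) for k,v in telemetry.get_obs().items()}, env.grip_point_offset)
for c in ["top","side"]:
    p=get_image(c); save(p,c+"0.png"); P=cloud(p); np.save(c+"0.npy",P)
    print(c,np.round(p["pose"],3).tolist())
    for t in ["chest","lid_pull","trug","hook","star","cross","disc"]:
        for r in spotter.look_for(t,p)[:3]: 
            b=[int(x) for x in r["rect"]]; print(t,b,round(r["conf"],2))
E
```

```text
{'t': np.float64(0.0), 'q': array([-1.274,  0.314,  0.045,  1.304,  0.   ,  1.431]), 'qvel': array([-0.001,  0.002, -0.001, -0.001,  0.001, -0.   ]), 'effort': array([-1.0000e-03, -4.8062e+01,  2.9854e+01,  1.9000e-02, -0.0000e+00,
        0.0000e+00]), 'ee_pos': array([ 0.243, -0.52 ,  0.201]), 'orientation': array([-0.001,  0.976,  0.217, -0.   ]), 'force': array([-0.321,  0.384, -0.219]), 'moment': array([ 0.005,  0.001, -0.037]), 'finger_force': np.float64(0.0), 'width': np.float64(0.085)} 0.0187
top [[-0.01, -0.981, 0.195, 0.366], [-1.0, 0.01, 0.002, -0.019], [-0.004, -0.195, -0.981, 1.153], [0.0, 0.0, 0.0, 1.0]]
chest [326, 189, 413, 285] 0.66
chest [214, 183, 268, 256] 0.16
lid_pull [326, 189, 410, 280] 0.57
trug [347, 198, 416, 248] 0.85
hook [210, 183, 267, 260] 0.81
hook [207, 308, 269, 375] 0.76
star [271, 159, 295, 183] 0.77
cross [455, 204, 481, 239] 0.78
disc [135, 246, 166, 268] 0.76
side [[-0.881, -0.338, 0.33, 0.141], [-0.472, 0.619, -0.628, 0.771], [0.008, -0.709, -0.705, 1.038], [0.0, 0.0, 0.0, 1.0]]
chest [268, 184, 383, 278] 0.68
lid_pull [275, 180, 381, 256] 0.92
trug [300, 154, 357, 233] 0.96
hook [321, 324, 409, 431] 0.68
hook [202, 261, 293, 370] 0.67
star [270, 183, 382, 254] 0.71
star [203, 263, 235, 285] 0.5
cross [350, 168, 370, 194] 0.59
disc [203, 413, 233, 450] 0.85
```

View pics/top0.png

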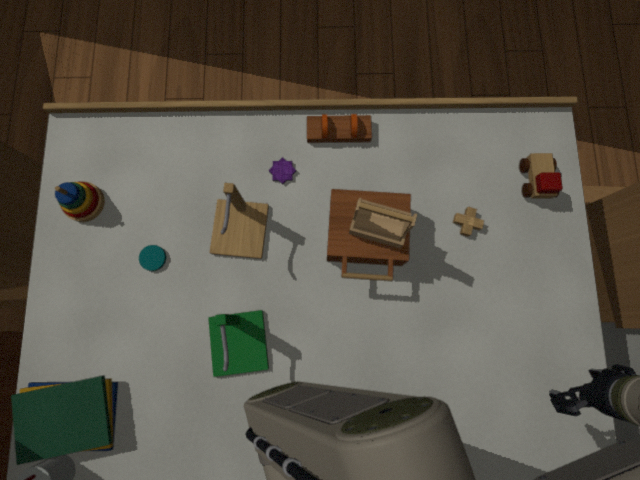

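View pics/side0.png

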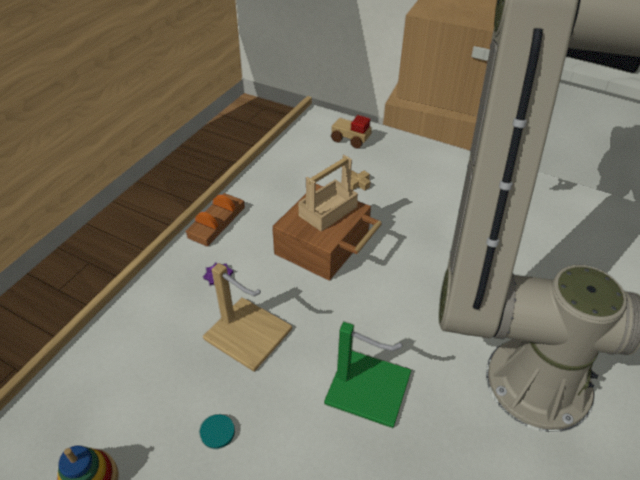

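In the top picture there are two hook candidates: the ash stand at about (238,225) and the green one at (240,343). The description asks for an ash base beside the chest and says to leave the green one alone, so the ash stand is the hook. The trug's bar is at about (387,213) on the chest and the pull is at about (367,277). I'll confirm the hook in a crop while I measure.

Run:
```python
from h import *
im=cv2.imread("pics/top0.png"); cv2.imwrite("pics/crop1.png",cv2.resize(im[150:390,190:440],None,fx=2.4,fy=2.4,interpolation=cv2.INTER_CUBIC))
T=np.load("top0.npy");S=np.load("side0.npy")
def sel(P,b,z0,z1):
    Q=P[b[1]:b[3],b[0]:b[2]].reshape(-1,3); return Q[(Q[:,2]>z0)&(Q[:,2]<z1)]
def rect(n,Q):
    c,s,a=cv2.minAreaRect(np.float32(Q[:,:2])); print(n,len(Q),np.round(c,4),np.round(s,4),round(a,2),"zmed",np.round(np.nanmedian(Q[:,2]),4))
for n,P,bc,bh,bt in [("top",T,[320,180,420,290],[200,178,275,265],[340,190,420,255]),("side",S,[265,180,390,280],[195,255,300,372],[295,148,362,235])]:
    rect(n+" lid",sel(P,bc,.094,.109))
    rect(n+" base",sel(P,bh,.010,.022))
    rect(n+" bar",sel(P,bt,.225,.25))
    rect(n+" rim",sel(P,bt,.14,.155))
    rect(n+" posttop",sel(P,bh,.186,.2))
    rect(n+" arm",sel(P,bh,.15,.186))
Q=sel(T,[335,255,400,285],.08,.11);rect("pull",Q[Q[:,0]<np.nanmin(Q[:,0])+.02])
```

```text
top lid 4563 [ 0.5795 -0.1443] [0.2005 0.2227] 85.68 zmed 0.1025
top base 2584 [0.6534 0.1879] [0.1412 0.2241] 83.51 zmed 0.0159
top bar 446 [ 0.6006 -0.1668] [0.1301 0.0286] 72.73 zmed 0.2384
top rim 384 [ 0.6007 -0.167 ] [0.1303 0.0818] 72.81 zmed 0.1471
top posttop 117 [0.6271 0.1929] [0.0241 0.1202] 81.54 zmed 0.1904
top arm 225 [0.6281 0.1932] [0.0232 0.1176] 78.73 zmed 0.1734
side lid 2907 [ 0.5806 -0.1432] [0.2066 0.2268] 85.09 zmed 0.1017
side base 3446 [0.6388 0.1278] [0.2436 0.3297] 37.11 zmed 0.0155
side bar 376 [ 0.6014 -0.1661] [0.1334 0.0306] 73.5 zmed 0.2368
side rim 451 [ 0.6014 -0.1665] [0.1351 0.0854] 73.6 zmed 0.1457
side posttop 118 [0.6291 0.1955] [0.0239 0.1219] 79.89 zmed 0.1896
side arm 353 [0.6278 0.1909] [0.0261 0.1202] 85.09 zmed 0.1719
pull 303 [ 0.4744 -0.1353] [0.1229 0.019 ] 89.38 zmed 0.102
```

View pics/crop1.png

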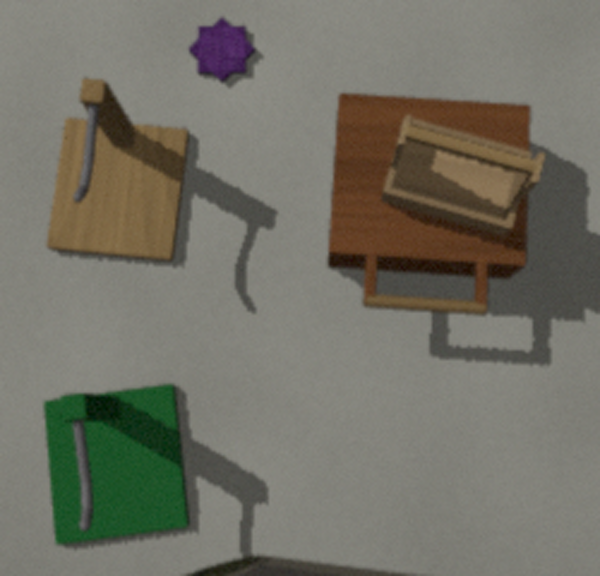

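The crop confirms it: the ash stand, with its post at (93,90) and hook tip at (80,200), is the one beside the chest, and the green stand is the look-alike. I'll refine the measurements and turn the tool while rising.

```bash
cat >> h.py <<'E'
from scipy.spatial.transform import Rotation as R
def go(target,zdir=None,ydir=None):
    o=telemetry.get_obs();w,x,y,z=o["orientation"];Rt=R.from_quat([x,y,z,w])
    d=Rt.inv().apply(np.array(target)-o["ee_pos"])
    print("at",np.round(o["ee_pos"],4),"yhead",np.round(Rt.as_matrix()[:,1],3),"z",np.round(Rt.as_matrix()[:,2],3),"F",np.round(o["force"],1),"w",round(float(o["width"]),4))
    print("shift tool mm",np.round(d*1e3,1),"norm total",np.round(d/.25,4),"min rows",np.linalg.norm(d)/.0417)
    if zdir is not None:
        zd=np.array(zdir,float);zd/=np.linalg.norm(zd);yd=np.array(ydir,float);yd-=zd*(yd@zd);yd/=np.linalg.norm(yd)
        G=R.from_matrix(np.stack([np.cross(yd,zd),yd,zd],1));rv=(Rt.inv()*G).as_rotvec()
        print("turn deg",np.round(np.degrees(rv),2),"norm total",np.round(rv/2/np.pi,4),"min rows",np.degrees(np.linalg.norm(rv))/7.16)
E
python3 - <<'E'
from h import *
T=np.load("top0.npy");S=np.load("side0.npy")
def sel(P,b,z0,z1):
    Q=P[b[1]:b[3],b[0]:b[2]].reshape(-1,3); return Q[(Q[:,2]>z0)&(Q[:,2]<z1)]
A=np.concatenate([sel(T,[320,180,420,290],.092,.109),sel(S,[265,180,390,280],.092,.109)])
L=A[A[:,0]>.52]; print("lid back part",cv2.minAreaRect(np.float32(L[:,:2])))
F=A[(A[:,0]<.488)]
print("dowel",np.median(F,0),F[:,1].min(),F[:,1].max()); 
for lo in np.arange(F[:,1].min(),F[:,1].max(),.02):
    G=F[(F[:,1]>=lo)&(F[:,1]<lo+.02)]; print(round(lo+.01,3),np.round(np.percentile(G[:,0],[2,50,98]),4),end=" ; ")
print()
for P,b in ((T,[200,178,275,265]),(S,[195,255,300,372])):
    H=sel(P,b,.15,.2);
    c=cv2.fitLine(np.float32(H[:,:2]),cv2.DIST_HUBER,0,.01,.01).ravel(); s=(H[:,:2]-c[2:])@c[:2]
    print("armline",np.round(c,4),"ends",np.round([c[2:]+c[:2]*np.percentile(s,1),c[2:]+c[:2]*np.percentile(s,99)],4), np.degrees(np.arctan2(c[1],c[0])))
    B=sel(P,b,.012,.020);B=B[(np.abs(B[:,0]-.62)<.12)&(np.abs(B[:,1]-.19)<.1)]
    print("base",cv2.minAreaRect(np.float32(B[:,:2])))
G=sel(T,[200,300,275,380],.17,.2);print("green top",G[:,:2].min(0),G[:,:2].max(0))
E
python3 -m crank '[{"translation":[0,0,-0.05],"dr":[0,0,-0.0165]},{"translation":[0,0,-0.05],"dr":[0,0,-0.0165]},{"translation":[0,0,-0.05],"dr":[0,0,-0.0165]},{"translation":[0,0,-0.05],"dr":[0,0,-0.0165]},{"translation":[0,0,-0.05],"dr":[0,0,-0.0165]},{"translation":[0,0,-0.05],"dr":[0,0,-0.0165]},{"translation":[0,0,-0.05],"dr":[0,0,-0.0165]},{"translation":[0,0,-0.05],"dr":[0,0,-0.0165]}]'
python3 -c "
from h import *
go([.5906,-.2,.30],[0,0,-1],[.9548,-.297,0])"
```

```text
lid back part ((0.6045638918876648, -0.14567425847053528), (0.2077135145664215, 0.1776512861251831), 85.72284698486328)
dowel [ 0.47590527 -0.13656357  0.10148591] -0.19825471692011443 -0.07331561017420873
-0.188 [0.4652 0.4756 0.4874] ; -0.168 [0.4664 0.472  0.4793] ; -0.148 [0.4676 0.4738 0.4813] ; -0.128 [0.4694 0.4747 0.4821] ; -0.108 [0.472  0.4766 0.4843] ; -0.088 [0.4724 0.4793 0.4866] ; -0.068 [0.4733 0.4797 0.4875] ; 
armline [ 0.9909 -0.1344  0.6421  0.1873] ends [[0.5689 0.1972]
 [0.6848 0.1815]] -7.7253737
base ((0.6168715357780457, 0.19163411855697632), (0.1401248723268509, 0.14995422959327698), 83.70271301269531)
armline [ 0.9979 -0.0644  0.6414  0.1936] ends [[0.5696 0.1982]
 [0.6874 0.1906]] -3.6943843
base ((0.6185102462768555, 0.19271060824394226), (0.14152605831623077, 0.15162955224514008), 83.9674072265625)
green top [0.26814927 0.17739814] [0.38798387 0.20660738]
t: 1.47
ee_pos: [0.2432, -0.521, 0.303]
orientation: [0.0, 0.805, 0.594, -0.0]
force: [0.6, -0.7, -0.2]
width: 0.0857
finger_force: 0.0
at [ 0.2432 -0.521   0.303 ] yhead [ 0.955 -0.295  0.   ] z [ 0. -0. -1.] F [ 0.6 -0.7 -0.2] w 0.0857
shift tool mm [409.2 237.2   3. ] norm total [1.6368 0.9487 0.0119] min rows 11.342428968065958
turn deg [0.01 0.01 0.12] norm total [0.     0.     0.0003] min rows 0.016653724150187486
```

```bash
M='x'; python3 -m crank '[{"translation":[0.13,0.07,0],"dr":[0,0,0]},{"translation":[0.13,0.07,0],"dr":[0,0,0]},{"translation":[0.13,0.07,0],"dr":[0,0,0]},{"translation":[0.13,0.07,0],"dr":[0,0,0]},{"translation":[0.13,0.07,0],"dr":[0,0,0]},{"translation":[0.13,0.07,0],"dr":[0,0,0]},{"translation":[0.13,0.07,0],"dr":[0,0,0]},{"translation":[0.13,0.07,0],"dr":[0,0,0]}]' -0.2
python3 -c "
from h import *
go([.5906,-.2,.30],[0,0,-1],[.9548,-.297,0])"
```

```text
t: 2.13
ee_pos: [0.4558, -0.3136, 0.3026]
orientation: [0.0, 0.806, 0.592, 0.0]
force: [0.1, -1.4, -0.1]
width: 0.0515
finger_force: 0.0
at [ 0.4558 -0.3136  0.3026] yhead [ 0.954 -0.3    0.001] z [ 0. -0. -1.] F [ 0.1 -1.4 -0.1] w 0.0515
shift tool mm [148.8  94.5   2.6] norm total [0.5951 0.3779 0.0102] min rows 4.22667559287235
turn deg [ 0.03  0.02 -0.18] norm total [ 0.0001  0.0001 -0.0005] min rows 0.025626941183750942
```

```bash
python3 -m crank '[{"translation":[0.1,0.063,0],"dr":[0,0,0]},{"translation":[0.1,0.063,0],"dr":[0,0,0]},{"translation":[0.1,0.063,0],"dr":[0,0,0]},{"translation":[0.1,0.063,0],"dr":[0,0,0]},{"translation":[0.1,0.063,0],"dr":[0,0,0]},{"translation":[0.1,0.063,0],"dr":[0,0,0]},{"translation":[0,0,0],"dr":[0,0,0]},{"translation":[0,0,0],"dr":[0,0,0]}]'
python3 - <<'E'
from h import *
p=get_image("wrist"); save(p,"wrist1.png"); P=cloud(p)
Q=P.reshape(-1,3); Q=Q[(Q[:,2]>.228)&(Q[:,2]<.248)&(np.hypot(Q[:,0]-.6,Q[:,1]+.167)<.1)]
print(len(Q),cv2.minAreaRect(np.float32(Q[:,:2])),np.nanmedian(Q[:,2]))
go([.5906,-.2,.213],[0,0,-1],[.9548,-.297,0])
E
```

```text
t: 2.8
ee_pos: [0.5908, -0.199, 0.3016]
orientation: [-0.0, 0.805, 0.593, -0.0]
force: [-0.3, 0.0, -0.6]
width: 0.0509
finger_force: 0.0
3959 ((0.6028481125831604, -0.16795136034488678), (0.12909939885139465, 0.02739405818283558), 73.0638198852539) 0.237640218183364
at [ 0.59   -0.1999  0.3019] yhead [ 0.954 -0.299 -0.001] z [-0.001 -0.    -1.   ] F [-0.1  0.1  0.7] w 0.0509
shift tool mm [ 0.1  0.7 88.9] norm total [0.0004 0.0027 0.3556] min rows 2.1320472327271394
turn deg [-0.04  0.02 -0.1 ] norm total [-0.0001  0.0001 -0.0003] min rows 0.015397057702028113
```

View pics/wrist1.png

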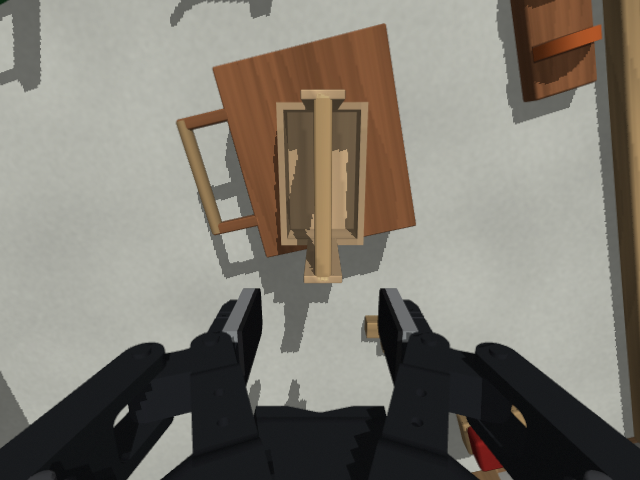

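The wrist picture shows the bar at column 323, vertical and centred between the fingers (about 250 and 392). I'll descend and close.

```bash
python3 -m crank '[{"translation":[0,0.004,0.06],"dr":[0,0,0]},{"translation":[0,0,0.06],"dr":[0,0,0]},{"translation":[0,0,0.06],"dr":[0,0,0]},{"translation":[0,0,0.06],"dr":[0,0,0]},{"translation":[0,0,0.06],"dr":[0,0,0]},{"translation":[0,0,0.055],"dr":[0,0,0]},{"translation":[0,0,0],"dr":[0,0,0]},{"translation":[0,0,0],"dr":[0,0,0]}]'
python3 -m crank '[{"translation":[0,0,0],"dr":[0,0,0]},{"translation":[0,0,0],"dr":[0,0,0]},{"translation":[0,0,0],"dr":[0,0,0]},{"translation":[0,0,0],"dr":[0,0,0]},{"translation":[0,0,0],"dr":[0,0,0]},{"translation":[0,0,0],"dr":[0,0,0]},{"translation":[0,0,-0.02],"dr":[0,0,0]},{"translation":[0,0,-0.04],"dr":[0,0,0]}]' 1
python3 -m crank '[{"translation":[0,0,-0.05],"dr":[0,0,0]},{"translation":[0,0,-0.05],"dr":[0,0,0]},{"translation":[0,0,-0.05],"dr":[0,0,0]},{"translation":[0,0,-0.05],"dr":[0,0,0]},{"translation":[0,0,-0.05],"dr":[0,0,0]},{"translation":[0,0,-0.05],"dr":[0,0,0]},{"translation":[0,0,0],"dr":[0,0,0]},{"translation":[0,0,0],"dr":[0,0,0]}]'
python3 -c "
from h import *
y=np.radians(-6.2);ux=np.array([np.cos(y),np.sin(y)]);uy=np.array([-ux[1],ux[0]])
s=np.array([.611,.1925]); p=s-.125*ux-.035*uy;print(p)
go([*p,.303],[0,0,-1],[*ux,0])"
```

```text
t: 3.52
ee_pos: [0.5895, -0.2013, 0.2134]
orientation: [-0.001, 0.807, 0.591, -0.0]
force: [0.4, -1.0, 0.3]
width: 0.0508
finger_force: 0.0
t: 4.18
ee_pos: [0.5902, -0.2002, 0.2278]
orientation: [-0.001, 0.806, 0.592, -0.001]
force: [0.4, 0.5, -0.1]
width: -0.0
finger_force: 0.0
t: 4.85
ee_pos: [0.5915, -0.2008, 0.3049]
orientation: [0.001, 0.806, 0.592, 0.001]
force: [0.4, -0.4, -0.2]
width: 0.0004
finger_force: 0.0
[0.48295115 0.17120464]
at [ 0.5915 -0.2008  0.3049] yhead [ 0.954 -0.3    0.003] z [ 0.002 -0.001 -1.   ] F [ 0.4 -0.4 -0.2] w 0.0004
shift tool mm [ 322.3 -215.1    1.1] norm total [ 1.2894 -0.8603  0.0046] min rows 9.292721825852224
turn deg [  0.15   0.04 -11.25] norm total [ 0.0004  0.0001 -0.0312] min rows 1.5710579523893737
```

The fingers shut to zero width, so the grasp missed. I'll look.

Run:
```python
from h import *
p=get_image("wrist"); save(p,"wrist2.png"); P=cloud(p); print(np.round(p["pose"],3).tolist())
Q=P.reshape(-1,3); Q=Q[(Q[:,2]>.225)&(Q[:,2]<.25)&(np.hypot(Q[:,0]-.6,Q[:,1]+.167)<.1)]
print(len(Q),cv2.minAreaRect(np.float32(Q[:,:2])),np.nanmedian(Q[:,2]))
p=get_image("side"); save(p,"side2.png",[240,100,480,300],3)
```

```text
[[0.954, -0.287, -0.083, 0.613], [-0.299, -0.914, -0.274, -0.132], [0.003, 0.287, -0.958, 0.475], [0.0, 0.0, 0.0, 1.0]]
3925 ((0.6030579805374146, -0.1678881049156189), (0.12881654500961304, 0.027723046019673347), 72.824462890625) 0.23764046243819484
```

View pics/side2.png

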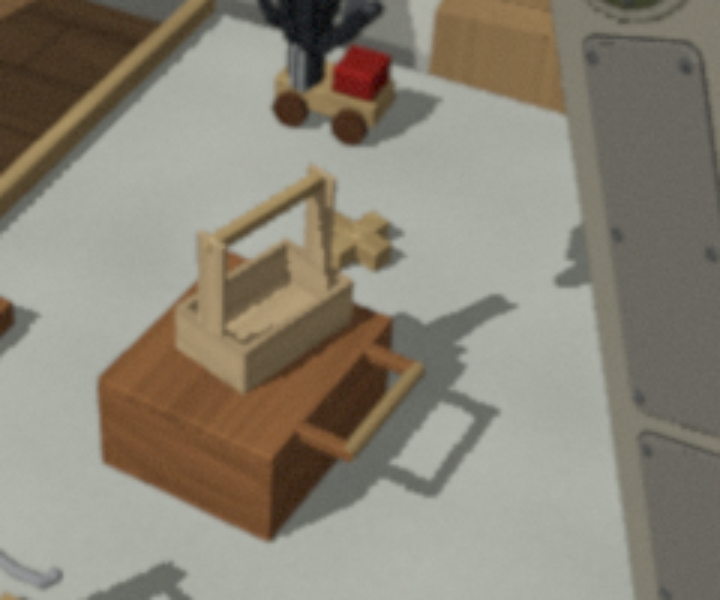

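Run:
```python
from h import *
for c in ("wrist","side"):
    p=get_image(c); P=cloud(p); hsv=cv2.cvtColor(p["img"],cv2.COLOR_RGB2HSV)
    m=(P[...,2]>.29)&(P[...,2]<.33)&(np.hypot(P[...,0]-.6,P[...,1]+.2)<.12)
    Q=P[m]; print(c,m.sum(),np.round(np.median(Q,0),4) if m.sum() else "", np.round(Q.min(0),3),np.round(Q.max(0),3))
    C=np.linalg.inv(p["pose"])@np.array([.5915,-.2008,.305,1]); s=C[:2]/C[2]; s*=1+p["k1"]*(s@s); K=p["camera_matrix"]; print("TCP px",s*[K[0,0],K[1,1]]+K[:2,2],"z",C[2])
    h=m.nonzero(); print("px",np.median(h[1]),h[0].max())
```

```text
Traceback (most recent call last):
ValueError: zero-size array to reduction operation minimum which has no identity
```

View pics/wrist2.png

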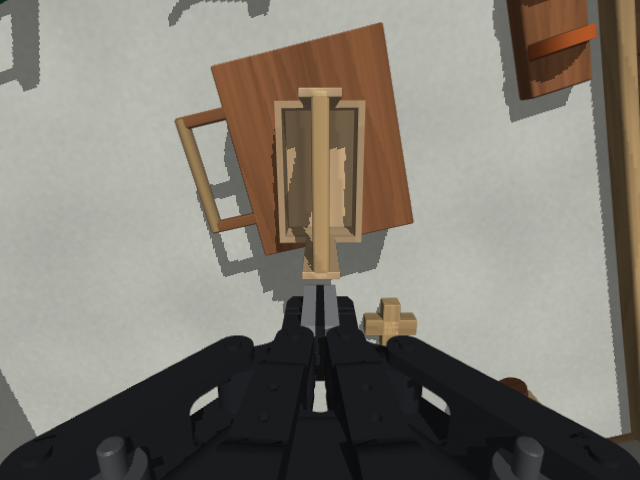

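Run:
```python
from h import *
p=get_image("wrist"); P=cloud(p); print([ (v,np.round(P[v,u],4).tolist()) for v in (283,287,292,300,310) for u in (312,328)])
def px(p,X):
    C=np.linalg.inv(p["pose"])@np.array([*X,1]); s=C[:2]/C[2]; s*=1+p["k1"]*(s@s); K=p["camera_matrix"]; return np.round(s*[K[0,0],K[1,1]]+K[:2,2],1)
o=telemetry.get_obs()["ee_pos"]; print(o,"wrist px TCP",px(p,o))
s=get_image("side"); print("side px TCP",px(s,o)); S=cloud(s); print([(v,np.round(S[v,u],3).tolist()) for v in (115,122,126) for u in (336,342)])
```

```text
[(283, [0.5392, -0.3286, -0.0015]), (283, [0.5616, -0.3355, -0.0013]), (287, [0.591, -0.1904, 0.3364]), (287, [0.5976, -0.1921, 0.3371]), (292, [0.5913, -0.1899, 0.3423]), (292, [0.5975, -0.192, 0.3421]), (300, [0.5914, -0.1901, 0.3494]), (300, [0.5973, -0.1919, 0.3493]), (310, [0.5914, -0.1905, 0.3567]), (310, [0.5972, -0.1917, 0.3576])]
[ 0.59051885 -0.2003572   0.3026344 ] wrist px TCP [318.3 277. ]
side px TCP [340.6 139.6]
[(115, [0.603, -0.196, 0.367]), (115, [0.582, -0.183, 0.381]), (122, [0.604, -0.2, 0.346]), (122, [0.586, -0.194, 0.355]), (126, [0.793, -0.598, 0.048]), (126, [0.585, -0.194, 0.345])]
```

Both cameras place the real fingertips about 32 mm higher than the reported TCP: the wrist shows a tip edge at row 286, z≈0.335, against 0.303 reported. That is why the grasp closed above the bar. I'll correct the depth by 32 mm.

```bash
python3 -m crank '[{"translation":[0,0,0],"dr":[0,0,0]},{"translation":[0,0,0],"dr":[0,0,0]},{"translation":[0,0,0],"dr":[0,0,0]},{"translation":[0,0,0],"dr":[0,0,0]},{"translation":[0,0.008,0.05],"dr":[0,0,0]},{"translation":[0,0,0.05],"dr":[0,0,0]},{"translation":[0,0,0.05],"dr":[0,0,0]},{"translation":[0,0,0],"dr":[0,0,0]}]' -0.2
python3 -m crank '[{"translation":[0,0,0.06],"dr":[0,0,0]},{"translation":[0,0,0.06],"dr":[0,0,0]},{"translation":[0,0,0.06],"dr":[0,0,0]},{"translation":[0,0,0.06],"dr":[0,0,0]},{"translation":[0,0,0.06],"dr":[0,0,0]},{"translation":[0,0,0.035],"dr":[0,0,0]},{"translation":[0,0,0],"dr":[0,0,0]},{"translation":[0,0,0],"dr":[0,0,0]}]'
python3 -m crank '[{"translation":[0,0,0],"dr":[0,0,0]},{"translation":[0,0,0],"dr":[0,0,0]},{"translation":[0,0,0],"dr":[0,0,0]},{"translation":[0,0,0],"dr":[0,0,0]},{"translation":[0,0,0],"dr":[0,0,0]},{"translation":[0,0,0],"dr":[0,0,0]},{"translation":[0,0,0],"dr":[0,0,0]},{"translation":[0,0,0],"dr":[0,0,0]}]' 1
```

```text
t: 5.77
ee_pos: [0.5918, -0.2006, 0.2634]
orientation: [-0.002, 0.806, 0.592, -0.001]
force: [0.6, -0.6, -0.1]
width: 0.0511
finger_force: 0.0
t: 6.43
ee_pos: [0.5927, -0.2012, 0.1826]
orientation: [-0.0, 0.806, 0.592, -0.0]
force: [-1.0, 0.3, 0.6]
width: 0.0515
finger_force: 0.0
t: 7.1
ee_pos: [0.5929, -0.2014, 0.1833]
orientation: [0.001, 0.806, 0.592, 0.0]
force: [-1.5, -1.0, 4.8]
width: 0.0114
finger_force: 59.4
```

Gripped (width 11 mm, 59 N). I'll lift, then travel to the front of the hook.

```bash
python3 -m crank '[{"translation":[0,0,-0.05],"dr":[0,0,0]},{"translation":[0,0,-0.05],"dr":[0,0,0]},{"translation":[0,0,-0.05],"dr":[0,0,0]},{"translation":[0,0,-0.05],"dr":[0,0,0]},{"translation":[0,0,-0.05],"dr":[0,0,-0.0078]},{"translation":[0,0,-0.05],"dr":[0,0,-0.0078]},{"translation":[0,0,-0.05],"dr":[0,0,-0.0078]},{"translation":[0,0,0],"dr":[0,0,-0.0078]}]'
python3 -c "
from h import *
y=np.radians(-6.2);ux=np.array([np.cos(y),np.sin(y)]);uy=np.array([-ux[1],ux[0]])
s=np.array([.611,.1925]); p=s-.125*ux-.035*uy
go([*p,.271],[0,0,-1],[*ux,0])"
```

```text
t: 7.77
ee_pos: [0.5936, -0.2015, 0.2718]
orientation: [0.001, 0.744, 0.669, 0.001]
force: [1.0, 0.0, -2.3]
width: 0.0109
finger_force: 58.8
at [ 0.5936 -0.2015  0.2718] yhead [ 0.994 -0.106  0.003] z [ 0.003 -0.001 -1.   ] F [ 1.   0.  -2.3] w 0.0109
shift tool mm [ 358.9 -149.5   -0. ] norm total [ 1.4356e+00 -5.9800e-01 -1.0000e-04] min rows 9.32361468708017
turn deg [0.15 0.06 0.12] norm total [0.0004 0.0002 0.0003] min rows 0.02852112088767663
```

```bash
python3 -m crank '[{"translation":[0.06,-0.03,0],"dr":[0,0,0]},{"translation":[0.12,-0.05,0],"dr":[0,0,0]},{"translation":[0.12,-0.05,0],"dr":[0,0,0]},{"translation":[0.12,-0.05,0],"dr":[0,0,0]},{"translation":[0.12,-0.05,0],"dr":[0,0,0]},{"translation":[0.12,-0.05,0],"dr":[0,0,0]},{"translation":[0.12,-0.05,0],"dr":[0,0,0]},{"translation":[0.12,-0.05,0],"dr":[0,0,0]}]'
python3 -m crank '[{"translation":[0.12,-0.05,0],"dr":[0,0,0]},{"translation":[0.12,-0.05,0],"dr":[0,0,0]},{"translation":[0.12,-0.05,0],"dr":[0,0,0]},{"translation":[0.12,-0.05,0],"dr":[0,0,0]},{"translation":[0.055,-0.02,0],"dr":[0,0,0]},{"translation":[0,0,0],"dr":[0,0,0]},{"translation":[0,0,0],"dr":[0,0,0]},{"translation":[0,0,0],"dr":[0,0,0]}]'
python3 -c "
from h import *
y=np.radians(-6.2);ux=np.array([np.cos(y),np.sin(y)]);uy=np.array([-ux[1],ux[0]])
s=np.array([.611,.1925]); p=s-.125*ux-.035*uy
go([*p,.169],[0,0,-1],[*ux,0])
p=get_image('side');save(p,'side3.png',[180,200,440,400],3);P=cloud(p)
Q=P.reshape(-1,3);Q=Q[(Q[:,2]>.300)&(Q[:,2]<.333)&(abs(Q[:,0]-.49)<.06)&(abs(Q[:,1]-.2)<.09)];print(len(Q),cv2.minAreaRect(np.float32(Q[:,:2])))"
```

```text
t: 8.43
ee_pos: [0.5218, 0.0342, 0.269]
orientation: [-0.0, 0.745, 0.668, -0.0]
force: [0.5, 1.0, -3.0]
width: 0.0109
finger_force: 58.7
t: 9.1
ee_pos: [0.4825, 0.1713, 0.2693]
orientation: [0.0, 0.744, 0.668, -0.0]
force: [0.2, -0.2, -1.8]
width: 0.011
finger_force: 58.8
at [0.4825 0.1713 0.2693] yhead [ 0.994 -0.108 -0.001] z [-0.001 -0.001 -1.   ] F [ 0.2 -0.2 -1.8] w 0.011
shift tool mm [ -0.    0.5 100.3] norm total [-0.      0.0019  0.4011] min rows 2.40444896259067
turn deg [-0.03  0.05 -0.02] norm total [-0.0001  0.0001 -0.0001] min rows 0.008347249219601087
725 ((0.48309510946273804, 0.20950967073440552), (0.12906546890735626, 0.04029097780585289), 87.1854476928711)
```

View pics/side3.png

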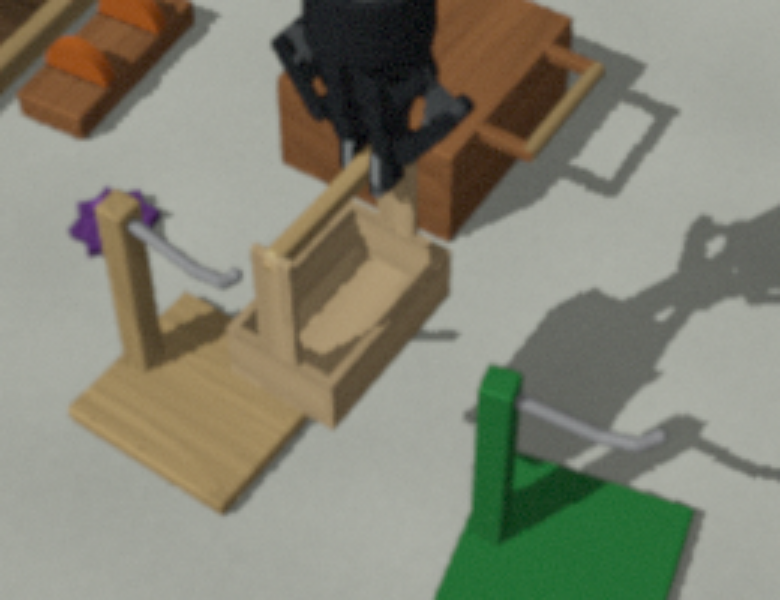

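The side picture shows the trug held level in front of the ash hook, with the bar middle at about (.484,.207), in line with the arm. I'll lower it, then advance so the arm passes under the bar.

```bash
python3 -m crank '[{"translation":[0,0,0.06],"dr":[0,0,0]},{"translation":[0,0,0.08],"dr":[0,0,0]},{"translation":[0,0,0.08],"dr":[0,0,0]},{"translation":[0,0,0.08],"dr":[0,0,0]},{"translation":[0,0,0.06],"dr":[0,0,0]},{"translation":[0,0,0.04],"dr":[0,0,0]},{"translation":[0,0,0],"dr":[0,0,0]},{"translation":[0,0,0],"dr":[0,0,0]}]'
python3 -m crank '[{"translation":[0,0.04,0],"dr":[0,0,0]},{"translation":[0,0.08,0],"dr":[0,0,0]},{"translation":[0,0.08,0],"dr":[0,0,0]},{"translation":[0,0.08,0],"dr":[0,0,0]},{"translation":[0,0.08,0],"dr":[0,0,0]},{"translation":[0,0.08,0],"dr":[0,0,0]},{"translation":[0,0.06,0],"dr":[0,0,0]},{"translation":[0,0,0],"dr":[0,0,0]}]'
python3 -m crank '[{"translation":[0,0,0.03],"dr":[0,0,0]},{"translation":[0,0,0.03],"dr":[0,0,0]},{"translation":[0,0,0.03],"dr":[0,0,0]},{"translation":[0,0,0.03],"dr":[0,0,0]},{"translation":[0,0,0.02],"dr":[0,0,0]},{"translation":[0,0,0.01],"dr":[0,0,0]},{"translation":[0,0,0],"dr":[0,0,0]},{"translation":[0,0,0],"dr":[0,0,0]}]'
python3 -c "
from h import *
y=np.radians(-6.2);ux=np.array([np.cos(y),np.sin(y)]);uy=np.array([-ux[1],ux[0]])
s=np.array([.611,.1925]); p=s-.035*uy
go([*p,.128],[0,0,-1],[*ux,0])
p=get_image('side');save(p,'side4.png',[180,200,440,400],3)"
```

```text
t: 9.82
ee_pos: [0.4826, 0.171, 0.1697]
orientation: [-0.0, 0.745, 0.667, -0.0]
force: [-0.1, -0.6, -2.0]
width: 0.0106
finger_force: 58.8
t: 10.48
ee_pos: [0.6116, 0.1574, 0.1705]
orientation: [0.002, 0.745, 0.667, 0.002]
force: [-0.1, 0.2, -2.4]
width: 0.011
finger_force: 58.8
t: 11.15
ee_pos: [0.6067, 0.1582, 0.1323]
orientation: [0.0, 0.744, 0.668, -0.0]
force: [0.3, 0.4, -2.2]
width: 0.0108
finger_force: 58.8
at [0.6067 0.1582 0.1323] yhead [ 0.994 -0.108 -0.   ] z [-0. -0. -1.] F [ 0.3  0.4 -2.2] w 0.0108
shift tool mm [-0.5  0.6  4.3] norm total [-0.0019  0.0025  0.0173] min rows 0.10526299431594584
turn deg [-0.    0.01 -0.01] norm total [-0.  0. -0.] min rows 0.0017734614604586524
```

View pics/side4.png

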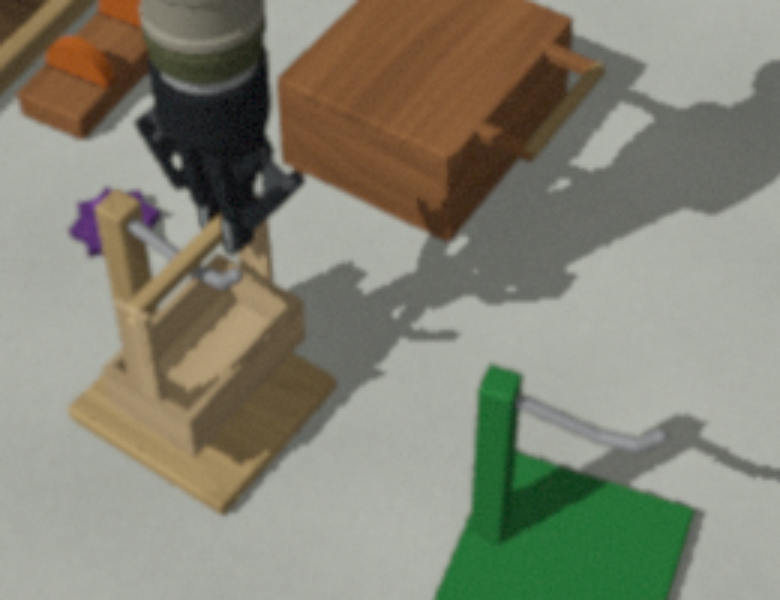

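The hook arm runs through the handle under the bar, and nothing is touching yet (F -2.2, just the weight). I'll lower the last few mm.

```bash
python3 -m crank '[{"translation":[0,0,0.004],"dr":[0,0,0]},{"translation":[0,0,0.004],"dr":[0,0,0]},{"translation":[0,0,0.004],"dr":[0,0,0]},{"translation":[0,0,0.004],"dr":[0,0,0]},{"translation":[0,0,0.004],"dr":[0,0,0]},{"translation":[0,0,0],"dr":[0,0,0]},{"translation":[0,0,0],"dr":[0,0,0]},{"translation":[0,0,0],"dr":[0,0,0]}]'
```

```text
t: 11.87
ee_pos: [0.6074, 0.1582, 0.1286]
orientation: [0.001, 0.744, 0.668, 0.001]
force: [-2.0, -0.9, 6.0]
width: 0.0105
finger_force: 59.9
```

The bar rests on the hook (force +6 N). I'll release and back off upwards.

```bash
python3 -m crank '[{"translation":[0,0,0],"dr":[0,0,0]},{"translation":[0,0,0],"dr":[0,0,0]},{"translation":[0,0,0],"dr":[0,0,0]},{"translation":[0,0,0],"dr":[0,0,0]},{"translation":[0,0,0],"dr":[0,0,0]},{"translation":[0,0,0],"dr":[0,0,0]},{"translation":[0,0,0],"dr":[0,0,0]},{"translation":[0,0,0],"dr":[0,0,0]}]' -0.2
python3 -m crank '[{"translation":[0,0,-0.02],"dr":[0,0,0]},{"translation":[0,0,-0.05],"dr":[0,0,0]},{"translation":[0,0,-0.07],"dr":[0,0,0]},{"translation":[0,0,-0.07],"dr":[0,0,0]},{"translation":[0,0,-0.07],"dr":[0,0,0]},{"translation":[0,0,-0.08],"dr":[0,0,0]},{"translation":[0,0,-0.08],"dr":[0,0,0]},{"translation":[0,0,-0.08],"dr":[0,0,0]}]'
python3 - <<'E'
from h import *
for c in ("side","top"):
    p=get_image(c); P=cloud(p).reshape(-1,3)
    Q=P[(P[:,2]>.15)&(P[:,2]<.19)&(abs(P[:,0]-.61)<.1)&(abs(P[:,1]-.19)<.09)&~((abs(P[:,1]-.19)<.02))]
    print(c,len(Q),cv2.minAreaRect(np.float32(Q[:,:2])),np.median(Q[:,2]),[np.round(np.percentile(Q[k][:,2],90),4) for k in (Q[:,1]>.21,Q[:,1]<.17)])
    save(p,c+"5.png",[180,200,440,400] if c=="side" else None,3 if c=="side" else 1)
y=np.radians(-4); ux=np.array([np.cos(y),np.sin(y)]);
go([.36,-.13,.3],[np.cos(np.pi/3)*ux[0],np.cos(np.pi/3)*ux[1],-np.sin(np.pi/3)],[*ux,0])
E
```

```text
t: 12.53
ee_pos: [0.6068, 0.1582, 0.1272]
orientation: [0.0, 0.744, 0.668, -0.0]
force: [-0.5, -0.7, -0.3]
width: 0.051
finger_force: 0.0
t: 13.2
ee_pos: [0.6067, 0.1582, 0.2587]
orientation: [0.0, 0.744, 0.668, 0.0]
force: [1.1, -0.4, 0.3]
width: 0.0514
finger_force: 0.0
side 500 ((0.6106231808662415, 0.19478249549865723), (0.13435368239879608, 0.031064076349139214), 84.28997039794922) 0.18103325003632414 [np.float64(0.1849), np.float64(0.1859)]Traceback (most recent call last):
  File "<stdin>", line 5, in <module>
    return _quantile_unchecked(
        a, q, axis, out, overwrite_input, method, keepdims, weights)
    return _ureduce(a,
                    func=_quantile_ureduce_func,
    ...<5 lines>...
                    overwrite_input=overwrite_input,
                    method=method)
    r = func(a, **kwargs)
    result = _quantile(arr,
                       quantiles=q,
    ...<2 lines>...
                       out=out,
                       weights=wgt)
    slices_having_nans = np.isnan(arr[-1, ...])
                                  ~~~^^^^^^^^^
IndexError: index -1 is out of bounds for axis 0 with size 0
```

View pics/side5.png

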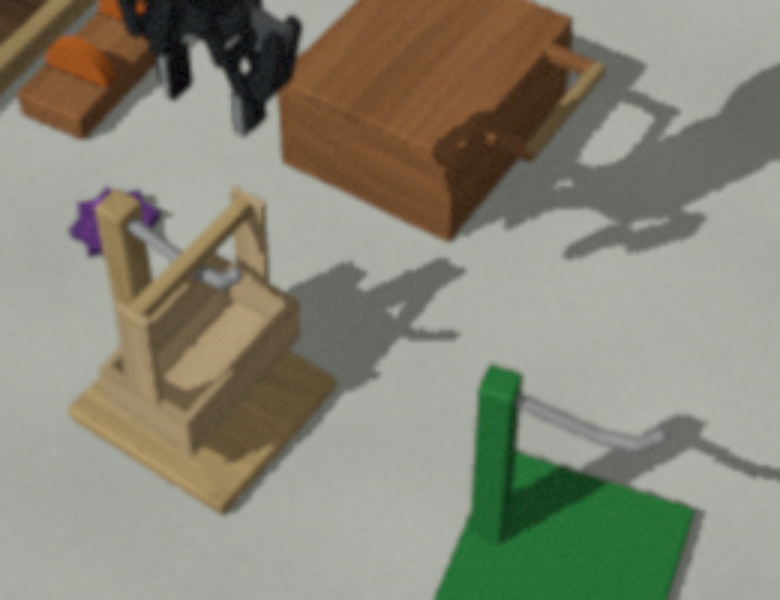

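The trug hangs level on the hook: the bar middle is at (.611,.195) with its top at 0.185, as expected. On to the pull.

```bash
cat > g.py <<'E'
from h import *
import sys
D=np.array([.475,-.136,.096]); y=np.radians(-4); ux=np.array([np.cos(y),np.sin(y),0])
def pose(lid,pitch,back):
    # lid deg, tool pitch below horizontal deg; back = m short of the dowel
    a=np.radians(lid); h=D+.215*ux; h[2]=.09
    X=h-ux*(.215*np.cos(a)-.006*np.sin(a))+np.array([0,0,.215*np.sin(a)+.006*np.cos(a)])
    b=np.radians(pitch); z=np.cos(b)*ux-np.array([0,0,np.sin(b)])
    t=X+(.049-back)*z; print("dowel",np.round(X,4),"target",np.round(t,4)); go(t,z,np.sin(b)*ux+np.array([0,0,np.cos(b)]))
if __name__=="__main__": pose(*map(float,sys.argv[1:]))
E
python3 -c "
from h import *
go([.40,-.13,.27])"; python3 g.py 0 60 .1
```

```text
at [0.6085 0.1584 0.2617] yhead [ 0.994 -0.108  0.007] z [ 0.007  0.001 -1.   ] F [0.4 0.6 0.1] w 0.051
shift tool mm [-309.3 -176.   -10. ] norm total [-1.2372 -0.704  -0.0399] min rows 8.537394958921508
dowel [ 0.475 -0.136  0.096] target [ 0.4496 -0.1342  0.1402]
at [0.6085 0.1584 0.2617] yhead [ 0.994 -0.108  0.007] z [ 0.007  0.001 -1.   ] F [0.4 0.6 0.1] w 0.051
shift tool mm [-308.3 -127.2  120.2] norm total [-1.2333 -0.5086  0.4807] min rows 8.50142464405479
turn deg [-29.61   0.5   -2.19] norm total [-0.0822  0.0014 -0.0061] min rows 4.146769777840195
```

```bash
python3 -m crank '[{"translation":[-0.08,-0.05,-0.005],"dr":[0,0,0]},{"translation":[-0.14,-0.08,-0.005],"dr":[0,0,0]},{"translation":[-0.14,-0.08,-0.005],"dr":[0,0,0]},{"translation":[-0.14,-0.08,-0.005],"dr":[0,0,0]},{"translation":[-0.14,-0.08,-0.005],"dr":[0,0,0]},{"translation":[-0.14,-0.08,-0.005],"dr":[0,0,0]},{"translation":[-0.14,-0.08,-0.005],"dr":[0,0,0]},{"translation":[-0.14,-0.08,-0.005],"dr":[0,0,0]}]' 0.2
python3 -m crank '[{"translation":[-0.08,-0.04,0],"dr":[0,0,-0.006]},{"translation":[-0.08,-0.04,0],"dr":[0,0,0]},{"translation":[0,0,0],"dr":[-0.0165,0,0]},{"translation":[0,0,0],"dr":[-0.0165,0,0]},{"translation":[0,0,0],"dr":[-0.0165,0,0]},{"translation":[0,0,0],"dr":[-0.0165,0,0]},{"translation":[0,0,0],"dr":[-0.0165,0,0]},{"translation":[0,0,0],"dr":[0,0,0]}]'
python3 g.py 0 60 .1
```

```text
t: 13.97
ee_pos: [0.4248, -0.0897, 0.2669]
orientation: [0.0, 0.744, 0.668, -0.0]
force: [1.5, -1.5, 0.6]
width: 0.034
finger_force: 0.0
t: 14.63
ee_pos: [0.3981, -0.1238, 0.2623]
orientation: [0.186, 0.709, 0.658, 0.175]
force: [-0.9, 0.2, -0.4]
width: 0.0339
finger_force: 0.0
dowel [ 0.475 -0.136  0.096] target [ 0.4496 -0.1342  0.1402]
at [ 0.3981 -0.1238  0.2623] yhead [ 0.867 -0.066  0.494] z [ 0.493 -0.034 -0.87 ] F [-0.9  0.2 -0.4] w 0.0339
shift tool mm [ -7.  -15.  131.9] norm total [-0.0279 -0.06    0.5277] min rows 3.188299814490801
turn deg [-0.42 -0.05 -0.29] norm total [-0.0012 -0.0001 -0.0008] min rows 0.07160686124725893
```

```bash
python3 -m crank '[{"translation":[0.004,-0.01,0.08],"dr":[0,0,0]},{"translation":[0.004,-0.01,0.08],"dr":[0,0,0]},{"translation":[0.004,-0.01,0.08],"dr":[0,0,0]},{"translation":[0.004,-0.01,0.08],"dr":[0,0,0]},{"translation":[0.004,-0.01,0.08],"dr":[0,0,0]},{"translation":[0.004,-0.01,0.08],"dr":[0,0,0]},{"translation":[0,0,0.04],"dr":[0,0,0]},{"translation":[0,0,0],"dr":[0,0,0]}]'
python3 - <<'E'
from h import *
p=get_image("wrist"); save(p,"wrist6.png"); P=cloud(p)
Q=P.reshape(-1,3); Q=Q[(Q[:,2]>.09)&(Q[:,2]<.11)&(Q[:,0]>.44)&(Q[:,0]<.486)&(abs(Q[:,1]+.136)<.07)]
print(len(Q),cv2.minAreaRect(np.float32(Q[:,:2])),np.nanpercentile(Q[:,2],[50,98]))
for lo in np.arange(-.19,-.08,.02):
    G=Q[(Q[:,1]>lo)&(Q[:,1]<lo+.02)]
    if len(G): print(round(lo+.01,3),len(G),np.round(np.percentile(G[:,0],[2,50,98]),4),np.round(np.median(G[:,2]),4))
E
python3 g.py 0 60 0
```

```text
t: 15.3
ee_pos: [0.4546, -0.1237, 0.1445]
orientation: [0.185, 0.708, 0.659, 0.174]
force: [-0.5, -0.2, -0.1]
width: 0.0339
finger_force: 0.0
3651 ((0.47867780923843384, -0.13656896352767944), (0.12386549264192581, 0.019606400281190872), 87.5614242553711) [0.10043814 0.1024998 ]
-0.18 566 [0.4674 0.4725 0.485 ] 0.1002
-0.16 532 [0.469  0.4731 0.4814] 0.1005
-0.14 552 [0.4705 0.4746 0.4826] 0.1004
-0.12 600 [0.472  0.4763 0.485 ] 0.1005
-0.1 626 [0.4735 0.4777 0.4855] 0.1006
-0.08 530 [0.4751 0.4789 0.4856] 0.1002
dowel [ 0.475 -0.136  0.096] target [ 0.4994 -0.1377  0.0536]
at [ 0.4548 -0.124   0.1458] yhead [ 0.868 -0.061  0.492] z [ 0.491 -0.033 -0.87 ] F [-0.4 -0.2 -0.5] w 0.0344
shift tool mm [-10.7  -5.8 102.7] norm total [-0.0428 -0.0233  0.4106] min rows 2.479037199564029
turn deg [-0.52 -0.06 -0.04] norm total [-0.0014 -0.0002 -0.0001] min rows 0.0727849332062894
```

View pics/wrist6.png

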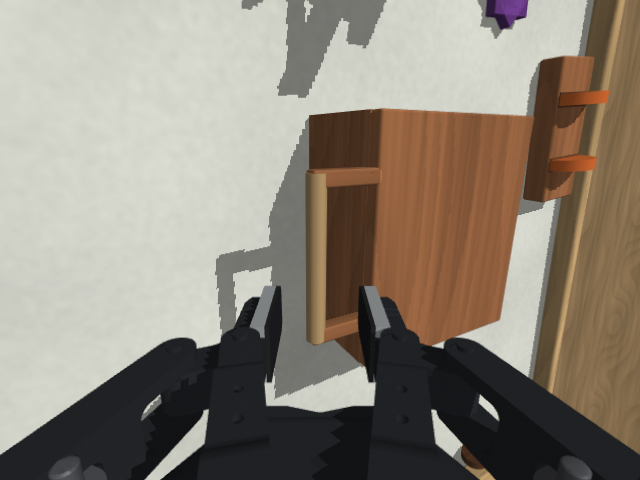

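The dowel (col 316, rows 172–343) lies between the fingertips, and its axis is at x≈.477, consistent with before. I'll advance and close.

```bash
python3 -m crank '[{"translation":[-0.043,-0.016,0],"dr":[-0.0014,0,0]},{"translation":[0,0,0.06],"dr":[0,0,0]},{"translation":[0,0,0.07],"dr":[0,0,0]},{"translation":[0,0,0.07],"dr":[0,0,0]},{"translation":[0,0,0.07],"dr":[0,0,0]},{"translation":[0,0,0.07],"dr":[0,0,0]},{"translation":[0,0,0.065],"dr":[0,0,0]},{"translation":[0,0,0],"dr":[0,0,0]}]'
python3 -m crank '[{"translation":[0,0,0],"dr":[0,0,0]},{"translation":[0,0,0],"dr":[0,0,0]},{"translation":[0,0,0],"dr":[0,0,0]},{"translation":[0,0,0],"dr":[0,0,0]},{"translation":[0,0,0],"dr":[0,0,0]},{"translation":[0,0,0],"dr":[0,0,0]},{"translation":[0,0,0],"dr":[0,0,0]},{"translation":[0,0,0],"dr":[0,0,0]}]' 1
python3 g.py 0 60 0; for a in 10 20 30 40 50; do python3 g.py $a $((60+a*8/10)) 0; done
```

```text
t: 16.02
ee_pos: [0.5019, -0.1387, 0.0562]
orientation: [0.19, 0.707, 0.658, 0.177]
force: [-1.4, -0.3, 0.2]
width: 0.0338
finger_force: 0.0
t: 16.68
ee_pos: [0.5003, -0.1387, 0.0575]
orientation: [0.191, 0.707, 0.658, 0.177]
force: [-7.1, -1.0, 0.5]
width: 0.0123
finger_force: 58.9
dowel [ 0.475 -0.136  0.096] target [ 0.4994 -0.1377  0.0536]
at [ 0.5003 -0.1387  0.0575] yhead [ 0.863 -0.062  0.502] z [ 0.501 -0.037 -0.865] F [-7.1 -1.   0.5] w 0.0123
shift tool mm [ 0.9 -2.8  2.9] norm total [ 0.0037 -0.011   0.0116] min rows 0.09851733285839216
turn deg [ 0.14  0.09 -0.09] norm total [ 0.0004  0.0002 -0.0003] min rows 0.026205008832121134
dowel [ 0.4793 -0.1363  0.1332] target [ 0.4976 -0.1376  0.0878]
at [ 0.5003 -0.1387  0.0575] yhead [ 0.863 -0.062  0.502] z [ 0.501 -0.037 -0.865] F [-7.1 -1.   0.5] w 0.0123
shift tool mm [  0.9  12.8 -27.6] norm total [ 0.0036  0.0514 -0.1105] min rows 0.7311809807823892
turn deg [ 8.14  0.08 -0.1 ] norm total [ 0.0226  0.0002 -0.0003] min rows 1.1365545168332531
dowel [ 0.49   -0.137   0.1692] target [ 0.5018 -0.1379  0.1216]
at [ 0.5003 -0.1
[... 691 characters left out ...]
et [ 0.5273 -0.1397  0.1838]
at [ 0.5003 -0.1387  0.0575] yhead [ 0.863 -0.062  0.502] z [ 0.501 -0.037 -0.865] F [-7.1 -1.   0.5] w 0.0123
shift tool mm [  0.9  86.8 -95.7] norm total [ 0.0036  0.3472 -0.3829] min rows 3.098919309191124
turn deg [32.14  0.06 -0.11] norm total [ 0.0893  0.0002 -0.0003] min rows 4.488403289659735
dowel [ 0.5562 -0.1417  0.2586] target [ 0.5477 -0.1411  0.2103]
at [ 0.5003 -0.1387  0.0575] yhead [ 0.863 -0.062  0.502] z [ 0.501 -0.037 -0.865] F [-7.1 -1.   0.5] w 0.0123
shift tool mm [   0.9  117.8 -108.4] norm total [ 0.0037  0.4711 -0.4334] min rows 3.837949351932877
turn deg [40.14  0.05 -0.12] norm total [ 0.1115  0.0002 -0.0003] min rows 5.605714334708457
```

The dowel is held (12 mm, 59 N). I'll plan the arc in 10° steps, with the tool turning at 0.8 of the lid's angle.

```bash
cat > arc.py <<'E'
from h import *
import sys
p0=np.array([.5003,-.1387,.0575]); R0=R.from_quat([.707,.658,.177,.191])
X0=np.array([.4765,-.1365,.096]); y=np.radians(-4); ux=np.array([np.cos(y),np.sin(y),0]); yx=np.array([-ux[1],ux[0],0])
H=X0+.215*ux; H[2]=.09
def X(a): return H+R.from_rotvec(yx*np.radians(a)).apply(X0-H)
c=R0.inv().apply(p0-X0)
def tool(a,k=.8):
    G=R.from_rotvec(yx*np.radians(a*k))*R0; return X(a)+G.apply(c),G
o=telemetry.get_obs();w,x,yy,z=o["orientation"];Rt=R.from_quat([x,yy,z,w]);p=o["ee_pos"]
g=p-Rt.apply(c)-H; print("lid est deg",round(np.degrees(np.arctan2(g[2],-g@ux))-np.degrees(np.arctan2(.006,.215)),2),"r err mm",round((np.hypot(g@ux,g[2])-np.hypot(.215,.006))*1e3,1),"F",np.round(o["force"],1),"w",round(float(o["width"]),4),"t",round(float(o["t"]),2))
for a0,a1 in zip(map(float,sys.argv[1:-1]),map(float,sys.argv[2:])):
    # nominal chain from pose(a0) to pose(a1), 8 equal rows
    P,G=tool(a0);Q,G1=tool(a1);rv=(G.inv()*G1).as_rotvec()/8
    S=sum(R.from_rotvec(rv*(i+.0)).as_matrix() for i in range(8)); v=np.linalg.solve(S,G.inv().apply(Q-P))
    print(a0,a1,"row shift",np.round(v/.25,4),"row turn",np.round(rv/2/np.pi,5))
E
python3 arc.py 0 10 20 30 40 50
```

```text
lid est deg -0.01 r err mm -0.0 F [-7.1 -1.   0.5] w 0.0123 t 16.68
0.0 10.0 row shift [-0.      0.0071 -0.0156] row turn [ 2.78e-03 -0.00e+00 -1.00e-05]
10.0 20.0 row shift [-0.      0.0077 -0.0153] row turn [ 2.78e-03 -0.00e+00 -1.00e-05]
20.0 30.0 row shift [-0.      0.0082 -0.0149] row turn [ 2.78e-03 -0.00e+00 -1.00e-05]
30.0 40.0 row shift [-0.      0.0087 -0.0145] row turn [ 2.78e-03 -0.00e+00 -1.00e-05]
40.0 50.0 row shift [-0.      0.0092 -0.014 ] row turn [ 2.78e-03 -0.00e+00 -1.00e-05]
```

```bash
python3 -m crank '[{"translation":[0,0.007,-0.0156],"dr":[0.0028,0,0]},{"translation":[0,0.007,-0.0156],"dr":[0.0028,0,0]},{"translation":[0,0.007,-0.0156],"dr":[0.0028,0,0]},{"translation":[0,0.007,-0.0156],"dr":[0.0028,0,0]},{"translation":[0,0.007,-0.0156],"dr":[0.0028,0,0]},{"translation":[0,0.007,-0.0156],"dr":[0.0028,0,0]},{"translation":[0,0.007,-0.0156],"dr":[0.0028,0,0]},{"translation":[0,0.007,-0.0156],"dr":[0.0028,0,0]}]'
python3 arc.py
python3 -m crank '[{"translation":[0,0.0077,-0.0153],"dr":[0.0028,0,0]},{"translation":[0,0.0077,-0.0153],"dr":[0.0028,0,0]},{"translation":[0,0.0077,-0.0153],"dr":[0.0028,0,0]},{"translation":[0,0.0077,-0.0153],"dr":[0.0028,0,0]},{"translation":[0,0.0077,-0.0153],"dr":[0.0028,0,0]},{"translation":[0,0.0077,-0.0153],"dr":[0.0028,0,0]},{"translation":[0,0.0077,-0.0153],"dr":[0.0028,0,0]},{"translation":[0,0.0077,-0.0153],"dr":[0.0028,0,0]}]'
python3 arc.py
```

```text
t: 17.35
ee_pos: [0.4987, -0.1385, 0.0916]
orientation: [0.14, 0.719, 0.669, 0.13]
force: [-2.5, -1.3, -3.6]
width: 0.012
finger_force: 59.5
lid est deg 9.96 r err mm 0.1 F [-2.5 -1.3 -3.6] w 0.012 t 17.35
t: 18.02
ee_pos: [0.5032, -0.139, 0.1253]
orientation: [0.089, 0.727, 0.676, 0.082]
force: [-7.4, -1.7, 0.1]
width: 0.0117
finger_force: 59.7
lid est deg 19.91 r err mm 0.2 F [-7.4 -1.7  0.1] w 0.0117 t 18.02
```

Forces are small and the lid follows, so I'll continue.

```bash
python3 -m crank '[{"translation":[0,0.0082,-0.0149],"dr":[0.0028,0,0]},{"translation":[0,0.0082,-0.0149],"dr":[0.0028,0,0]},{"translation":[0,0.0082,-0.0149],"dr":[0.0028,0,0]},{"translation":[0,0.0082,-0.0149],"dr":[0.0028,0,0]},{"translation":[0,0.0082,-0.0149],"dr":[0.0028,0,0]},{"translation":[0,0.0082,-0.0149],"dr":[0.0028,0,0]},{"translation":[0,0.0082,-0.0149],"dr":[0.0028,0,0]},{"translation":[0,0.0082,-0.0149],"dr":[0.0028,0,0]}]'
python3 arc.py
python3 -m crank '[{"translation":[0,0.0087,-0.0145],"dr":[0.0028,0,0]},{"translation":[0,0.0087,-0.0145],"dr":[0.0028,0,0]},{"translation":[0,0.0087,-0.0145],"dr":[0.0028,0,0]},{"translation":[0,0.0087,-0.0145],"dr":[0.0028,0,0]},{"translation":[0,0.0087,-0.0145],"dr":[0.0028,0,0]},{"translation":[0,0.0087,-0.0145],"dr":[0.0028,0,0]},{"translation":[0,0.0087,-0.0145],"dr":[0.0028,0,0]},{"translation":[0,0.0087,-0.0145],"dr":[0.0028,0,0]}]'
python3 arc.py
```

```text
t: 18.68
ee_pos: [0.5136, -0.1398, 0.158]
orientation: [0.038, 0.731, 0.68, 0.034]
force: [-5.3, -2.5, -0.6]
width: 0.012
finger_force: 59.2
lid est deg 29.99 r err mm 0.5 F [-5.3 -2.5 -0.6] w 0.012 t 18.68
t: 19.35
ee_pos: [0.5295, -0.1412, 0.1882]
orientation: [-0.014, 0.732, 0.681, -0.014]
force: [-5.9, -2.5, 2.7]
width: 0.0118
finger_force: 59.0
lid est deg 40.06 r err mm 0.9 F [-5.9 -2.5  2.7] w 0.0118 t 19.35
```

```bash
python3 -m crank '[{"translation":[0,0.0092,-0.014],"dr":[0.0028,0,0]},{"translation":[0,0.0092,-0.014],"dr":[0.0028,0,0]},{"translation":[0,0.0092,-0.014],"dr":[0.0028,0,0]},{"translation":[0,0.0092,-0.014],"dr":[0.0028,0,0]},{"translation":[0,0.0092,-0.014],"dr":[0.0028,0,0]},{"translation":[0,0.0092,-0.014],"dr":[0.0028,0,0]},{"translation":[0,0.0092,-0.014],"dr":[0.0028,0,0]},{"translation":[0,0.0092,-0.014],"dr":[0.0028,0,0]}]'
python3 -m crank '[{"translation":[0,0,0],"dr":[0,0,0]},{"translation":[0,0,0],"dr":[0,0,0]},{"translation":[0,0,0],"dr":[0,0,0]},{"translation":[0,0,0],"dr":[0,0,0]},{"translation":[0,0,0],"dr":[0,0,0]},{"translation":[0,0,0],"dr":[0,0,0]},{"translation":[0,0,0],"dr":[0,0,0]},{"translation":[0,0,0],"dr":[0,0,0]}]'
python3 arc.py
python3 - <<'E'
from h import *
# lid plane angle from side/top points in the lid's swept volume
for c in ("side","top"):
    p=get_image(c); save(p,c+"9.png"); P=cloud(p).reshape(-1,3)
    Q=P[(P[:,0]>.55)&(P[:,0]<.70)&(P[:,1]>-.235)&(P[:,1]<-.06)&(P[:,2]>.12)&(P[:,2]<.245)]
    best=0
    rng=np.random.default_rng(0)
    for _ in range(500):
        a,b,d=Q[rng.integers(len(Q),size=3)] if len(Q)>50 else np.zeros((3,3))
        n=np.cross(b-a,d-a); l=np.linalg.norm(n)
        if l<1e-6: continue
        n/=l; k=(abs((Q-a)@n)<.003).sum()
        if k>best: best,N=k,n
    if best: print(c,len(Q),best,"tilt",round(np.degrees(np.arccos(abs(N[2]))),1),np.round(N,2))
    if c=="side":
        B=P[(P[:,2]>.165)&(P[:,2]<.195)&(abs(P[:,0]-.61)<.06)&(abs(P[:,1]-.19)<.09)&(abs(P[:,1]-.19)>.02)];print("bar",cv2.minAreaRect(np.float32(B[:,:2])),np.median(B[:,2]))
E
```

```text
t: 20.02
ee_pos: [0.5507, -0.1429, 0.2151]
orientation: [-0.065, 0.729, 0.679, -0.062]
force: [-6.8, -2.8, 3.7]
width: 0.0115
finger_force: 58.9
t: 20.68
ee_pos: [0.5506, -0.1429, 0.2149]
orientation: [-0.065, 0.729, 0.679, -0.061]
force: [-7.7, -2.4, 4.0]
width: 0.0117
finger_force: 59.7
lid est deg 50.13 r err mm 1.1 F [-7.7 -2.4  4. ] w 0.0117 t 20.68
side 473 432 tilt 48.6 [-0.75  0.05 -0.66]
bar ((0.6093005537986755, 0.19493946433067322), (0.13298122584819794, 0.029115168377757072), 84.26705169677734) 0.1819897339921444
top 134 134 tilt 50.0 [-0.77  0.03 -0.64]
```

View pics/side9.png

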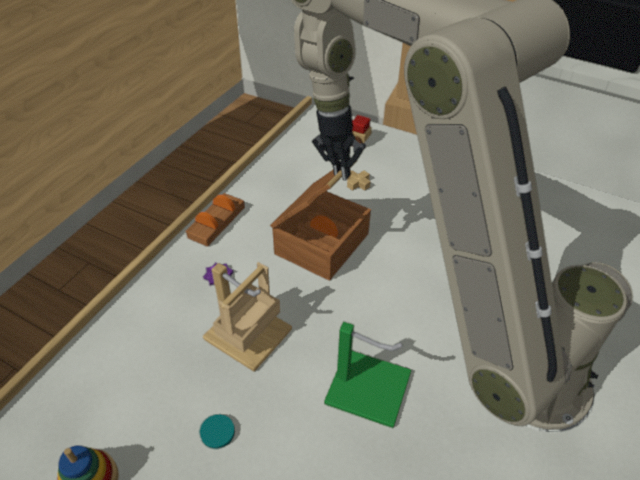

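The lid is open at about 50° (the planes measure 48.6° and 50.0°) and held by the pull at (340,175). The trug hangs on the ash hook at (245,295), and the star, cross and disc have not moved. Handing in.

```bash
python3 -c "
from bench import workorder
print(workorder.sign_off())"
```

```text
the job is handed in; nothing more can be done
None
```

I handed the job in at about 21 s with the trug hanging freely on the ash hook, the lid held steady at about 50°, and the star, cross and disc where they lay; the hand-in returned no verdict.

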